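Clip the soap box shut

ROBOT

A 6-joint arm with a two-finger parallel gripper is mounted at the origin on the work surface. World frame = base frame: x ahead of the robot, y to its left, z up, the work surface at z = 0. Lengths are in m, angles in rad, forces in N, time in s.
With the tool pointing down it reaches from about 0.275 to 0.825 m from the base axis. Payload 4.9 kg.
Tool frame: the origin (TCP) lies midway between the tips of the shut fingers; the grasp point (between the pads) lies 19 mm behind it (bot.grip_depth is the distance from the TCP to the grasp point, in m); y points along the fingers, x is the direction in which the jaws open and shut, and the axes are right-handed (so a half turn about y gives the same grasp; the last joint's range is limited). The gripper opens to 85 mm and grips with 20 to 120 N. Pads are 22 mm wide; open, the fingers measure 114 mm over their backs; the gripper's body (76 mm by 85 mm) begins 54 mm behind the grasp point. The pads swing forward as they close: fully open they stand 13 mm farther back than shut.
Start: joints at [1.044, 0.326, -0.193, 1.052, 0, 1.437], TCP at [0.211, 0.508, 0.196] pointing down, gripper open.
Joint ranges: [-2.65, 2.65], [-0.97, 1.79], [-1.3, 1.35], [-1.93, 2.1], [-1.47, 1.37], [-3.14, 3.14]. Speed limits (rad/s): [2.57, 2.57, 3.14, 3.14, 3.14, 3.14].

INTERFACE

Orientations are given as a unit quaternion [w, x, y, z].
In Python, from cell import bot gives the robot as it stands. Calls block until the motion is done:
- bot.move_pose(position, orientation): joint-space move of the TCP to a pose.
- bot.move_linear(position, speed=0.15, rotation=None, until_force=None): straight line of the TCP; rotation=None keeps the orientation; speed is the mean speed in m/s. With until_force (N) it stops when the force on the tool has changed by that much, and returns True; else False.
- bot.goto_joints(angles): joint-space move.
- bot.set_gripper(opening, grasp_force=None): opening from 0.0 (shut) to 1.0 (fully open); grasp_force is the grip in N (None keeps the last); returns when the fingers have stopped.
- bot.wait(seconds).
- bot.solve_ik(position, orientation): joint angles nearest the present ones, or None.
- bot.camera(name): name is "scene" or "side" or "wrist"; returns the picture (400x640x3 uint8, red, green, blue); there is no depth.
- bot.calibration(name): a dict with "mtx" (3x3 intrinsics, pixels), "extrinsics" (4x4, takes a point from world to camera coordinates); the wrist camera has in their place "hand_eye" (4x4, takes a point from camera to tool coordinates, whose origin is the TCP and whose axes are the tool frame's). Camera axes: x right, y down, z forward; pixel columns grow to the right and rows downward; lengths in m; the calibration is good to about 2 mm. A picture is of the moment at which its call begins: read the wrist's pose just before it. calibration takes no time and is no camera call.
A pose or a line that the arm cannot do raises bot.PlanningError and nothing moves.
- bot.close_job(): hands the job in, once; it reports no verdict.
Trained networks look in the newest picture that a camera, given by its name, has taken for a name from the list of things; names that differ only in an ending like _2 or _b are one class to them, and where a whole thing is asked for, a point or a joint stands for the part that bears it (a point fixed in the world has none). Each returns a list of dicts, best first, with "confidence" (0 to 1); they miss things now and then, are a little off and sometimes report something else, mostly with a low value. They report only what shows in the picture. A call takes as long as a camera call.
- bot.search_frame(camera, thing): "bbox" ([left, top, width, height] in pixels, round what is visible of it).
Readings, each from a call of its own:
- bot.read_clock(): time.
- bot.read_joint_positions(): joint angles.
- bot.read_joint_vel(): joint speeds.
- bot.read_joint_efforts(): joint torques, N m.
- bot.read_position(): TCP position.
- bot.read_tool_rot(): TCP orientation.
- bot.read_ft_force(): force on the tool from outside, world axes, zero at the start.
- bot.read_moment(): the same for the moment, N m.
- bot.read_gripper_width(): opening from 0.0 (shut) to 1.0 (fully open).
Only numpy, scipy, OpenCV 4.12 (cv2) and the standard library are available. Lean on these libraries where they do the work, as an engineer would, in place of code of your own. Each camera call takes 0.05 s, during which the arm holds its last target. There are 200 camera calls.

TASK

The box of spare soap on the wash ledge has been left open with its lid lying beside it. Set the lid squarely on the box so that it sits down flat on the rim all round, then fold all four clip flaps fully down against the sides of the box, in any order. Leave the box standing on the ledge and do not disturb the jug, mug, soap dish and bottle.

Things in the scene. Friction and masses are not known exactly. Their poses are not given: they have to be found in the camera images.
- box: Open grey plastic box of soap bars (1.9 kg, loose on the ledge). Origin: centre of its underside; z up, y along its long side. Walls 126 (x) by 172 mm (y) outside, 3 mm thick; mouth 120 by 166 mm. Outward rim flange 140 by 186 mm, 5 mm thick, its flat top 80 mm above the origin. Soap tops at 52.5 mm.
- lid_centre (a point): Loose grey clip lid (0.25 kg) lying right way up; point on its upright axis 26 mm above its underside, half-way up; y along its long side. Plate 148 (x) by 194 mm (y), 10 to 16 mm below this point; under it a round-edged gasket 116 by 162 mm, 10 mm deep, fits the box mouth with 2 mm play all round. Seated, this point is 96 mm above the box origin, long sides parallel, either way round.
- lid_handle (a point): Centre of the level bar of the lid's arch handle, 20 mm above lid_centre (same axes). The bar is 100 mm long (y), 16 mm wide (x), 12 mm thick, on posts at its two ends; the lid's plate top is 30 mm below this point.
- hinge_xp (a point): Middle of the hinge line of the flap on the lid's +x long edge, 76 mm out from the lid's axis, 13 mm below lid_centre; axes as lid_centre. Flap 86 mm wide, 4 mm thick, 34 mm from hinge to free edge; along the free edge a 5 mm lip that stands 6 mm outside the hinge line when folded; inside, a hook that goes under the box's rim flange.
- hinge_xn (a point): Middle of the hinge line of the flap on the lid's -x long edge, 76 mm out from the lid's axis, 13 mm below lid_centre; axes as lid_centre. Flap 86 mm wide, 4 mm thick, 34 mm from hinge to free edge; along the free edge a 5 mm lip that stands 6 mm outside the hinge line when folded; inside, a hook that goes under the box's rim flange.
- hinge_yp (a point): Middle of the hinge line of the flap on the lid's +y short edge, 99 mm out from the lid's axis, 13 mm below lid_centre; axes as lid_centre. Flap 64 mm wide, 4 mm thick, 34 mm from hinge to free edge; along the free edge a 5 mm lip that stands 6 mm outside the hinge line when folded; inside, a hook that goes under the box's rim flange.
- hinge_yn (a point): Middle of the hinge line of the flap on the lid's -y short edge, 99 mm out from the lid's axis, 13 mm below lid_centre; axes as lid_centre. Flap 64 mm wide, 4 mm thick, 34 mm from hinge to free edge; along the free edge a 5 mm lip that stands 6 mm outside the hinge line when folded; inside, a hook that goes under the box's rim flange.
- flap_xp (a joint): Angle of the clip flap at hinge_xp, rad: 0 folded down flat against the side of the box (its stop), 1.57 standing straight out level from the lid, up to 2.3 leaning upward. The hinge is stiff (0.04 N m) and the flap stays where it is left.
- flap_xn (a joint): Angle of the clip flap at hinge_xn, rad: 0 folded down flat against the side of the box (its stop), 1.57 standing straight out level from the lid, up to 2.3 leaning upward. The hinge is stiff (0.04 N m) and the flap stays where it is left.
- flap_yp (a joint): Angle of the clip flap at hinge_yp, rad: 0 folded down flat against the side of the box (its stop), 1.57 standing straight out level from the lid, up to 2.3 leaning upward. The hinge is stiff (0.04 N m) and the flap stays where it is left.
- flap_yn (a joint): Angle of the clip flap at hinge_yn, rad: 0 folded down flat against the side of the box (its stop), 1.57 standing straight out level from the lid, up to 2.3 leaning upward. The hinge is stiff (0.04 N m) and the flap stays where it is left.
- jug: Steel jug, 155 mm high, 116 mm across, with a handle; bystander, origin at the centre of its underside.
- mug: Blue plastic mug, 95 mm high, 84 mm across; bystander, origin at the centre of its underside.
- dish: White ceramic soap dish with a soap bar in it, 85 by 125 mm, 32 mm high; bystander, origin at the centre of its underside.
- bottle: Green glass bottle with a steel lid, 190 mm high, 68 mm across; bystander, origin at the centre of its underside.

How it is judged:
By the outcome, as a careful person would: the job done as asked, in the order asked, and still so for the second after the job is handed in, with the robot touching nothing.
It also fails if it takes over 67 s, if anything falls off the work surface, if the arm or the gripper's body presses on something with over 40 N, if the wrist force passes 120 N, or if a joint passes its speed limit or range.

## Working session

There is one attempt and no reset: what is moved stays moved. The work goes in short steps, each a Python script; the robot and the scene stay as the last script left them, time stands still between calls to the robot, and variables do not carry over. Pictures are saved under pics/ and viewed, on a budget of 10 in all, crops included, one or two more only if the job needs it, and the job is handed in when it is done.

```bash
ls; mkdir -p pics
python3 - <<'E'
from cell import bot
import cv2,numpy as np
np.set_printoptions(precision=4,suppress=True)
for c in ("scene","side"):
    im=bot.camera(c); cv2.imwrite(f"pics/{c}0.png",im[:,:,::-1])
    for t in ("box","lid_centre","lid_handle","hinge_xp","jug","mug","dish","bottle"):
        print(c,t,[(np.round(d["bbox"]),round(d["confidence"],2)) for d in bot.search_frame(c,t)[:4]])
    k=bot.calibration(c);print(k["mtx"],k["extrinsics"])
print(bot.calibration("wrist"),bot.read_tool_rot(),bot.read_clock())
E
```

```text
pics
scene box [(array([145., 228., 123., 107.]), 0.84)]
scene lid_centre [(array([343.,  93.,  22.,  59.]), 0.68), (array([270., 182.,  86.,  61.]), 0.57)]
scene lid_handle [(array([274., 181.,  88.,  61.]), 0.88)]
scene hinge_xp [(array([272., 177.,  86.,  65.]), 0.67)]
scene jug [(array([361., 111.,  43.,  60.]), 0.96)]
scene mug []
scene dish [(array([260., 305.,  80.,  76.]), 0.65)]
scene bottle [(array([346.,  95.,  20.,  59.]), 0.67)]
[[398.6273   0.     324.4406]
 [  0.     398.6273 202.1282]
 [  0.       0.       1.    ]] [[ 0.7834  0.6214 -0.0098 -0.5526]
 [ 0.3587 -0.465  -0.8094 -0.0877]
 [-0.5075  0.6306 -0.5872  1.2192]
 [ 0.      0.      0.      1.    ]]
side box [(array([325., 239.,  83.,  80.]), 0.85)]
side lid_centre [(array([272., 181.,  74.,  58.]), 0.73), (array([316., 227.,  20.,  14.]), 0.31)]
side lid_handle [(array([274., 178.,  72.,  60.]), 0.95)]
side hinge_xp [(array([271., 182.,  76.,  57.]), 0.76)]
side jug [(array([256., 112.,  34.,  54.]), 0.6)]
side mug [(array([358., 168.,  40.,  41.]), 0.94)]
side dish [(array([401., 235.,  43.,  42.]), 0.98), (array([325., 238.,  82.,  83.]), 0.19), (array([279., 182.,  64.,  58.]), 0.19)]
side bottle [(array([225., 113.,  20.,  53.]), 0.98), (array([274., 180.,  73.,  58.]), 0.72)]
[[488.4521   0.     320.022 ]
 [  0.     488.4521 198.7646]
 [  0.       0.       1.    ]] [[ 0.8966 -0.4427 -0.0084 -0.454 ]
 [-0.3096 -0.6133 -0.7267  0.3117]
 [ 0.3166  0.6541 -0.6869  1.299 ]
 [ 0.      0.      0.      1.    ]]
{'mtx': array([[343.3362,   0.    , 317.9881],
       [  0.    , 343.3362, 198.4297],
       [  0.    ,   0.    ,   1.    ]]), 'hand_eye': array([[ 1.    , -0.0008,  0.0005,  0.0003],
       [-0.0007, -0.2869,  0.958 , -0.1786],
       [-0.0006, -0.958 , -0.2869,  0.0741],
       [ 0.    ,  0.    ,  0.    ,  1.    ]])} [ 0.588  -0.5879 -0.3928  0.3928] 0.9
```

```bash
python3 -c "
import cv2,numpy as np
a=cv2.imread('pics/scene0.png')[80:390,120:520];b=cv2.imread('pics/side0.png')[100:330,210:470]
cv2.imwrite('pics/a.png',cv2.resize(a,None,fx=2,fy=1.93,interpolation=2)[:598]);b=cv2.resize(b,(678,598),interpolation=2);cv2.imwrite('pics/b.png',b)"
```

```text
(no output)
```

View pics/a.png

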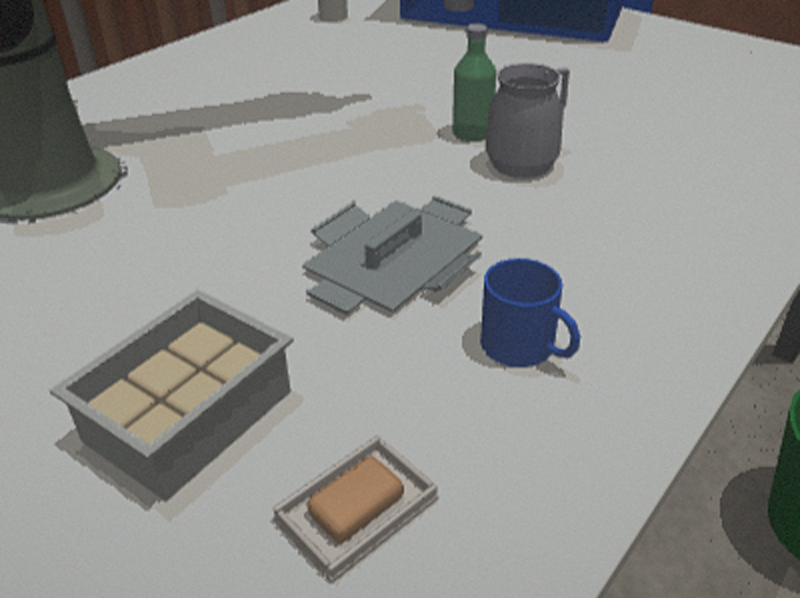

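View pics/b.png

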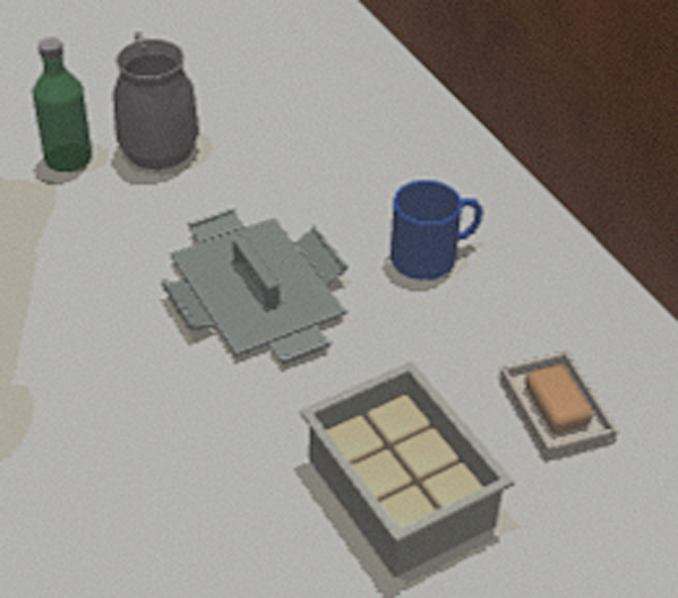

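```bash
cat > h.py <<'E'
from cell import bot
import numpy as np, cv2
from scipy.optimize import least_squares
from scipy.spatial.transform import Rotation as R
np.set_printoptions(precision=4,suppress=True)
def q_down(a):
    """tool y down, tool x (jaw axis) at yaw a."""
    x=np.array([np.cos(a),np.sin(a),0]); y=np.array([0,0,-1.]); z=np.cross(x,y)
    q=R.from_matrix(np.c_[x,y,z]).as_quat(); return q[[3,0,1,2]]
def Rq(q): return R.from_quat(np.array(q)[[1,2,3,0]])
def cam_T(name):
    k=bot.calibration(name)
    if name!="wrist": return k["mtx"],k["extrinsics"]
    T=np.eye(4);T[:3,:3]=Rq(bot.read_tool_rot()).as_matrix();T[:3,3]=bot.read_position()
    return k["mtx"],np.linalg.inv(T@k["hand_eye"])
def proj(K,E,P):
    c=np.atleast_2d(P)@E[:3,:3].T+E[:3,3]; p=c@K.T; return p[:,:2]/p[:,2:]
def corners(hx,hy,p,z):
    L=np.array([[-hx,-hy],[-hx,hy],[hx,hy],[hx,-hy]]);c,s=np.cos(p[2]),np.sin(p[2])
    return np.c_[L@np.array([[c,s],[-s,c]])+p[:2],np.full(4,z)]
def fit(obs,hx,hy,z,p0):
    """obs: list of (K,E,Nx2 px); each px matched to nearest projected corner."""
    def res(p):
        r=[]
        for K,E,px in obs:
            q=proj(K,E,corners(hx,hy,p,z)); d=np.asarray(px)[:,None]-q[None]
            i=np.argmin((d**2).sum(2),1); r.append(d[np.arange(len(px)),i].ravel())
        return np.concatenate(r)
    best=min((least_squares(res,[p0[0],p0[1],a]) for a in np.arange(0,3.1,.25)),key=lambda s:s.cost)
    return best.x,best.fun
def backproj(K,E,px,z):
    d=np.linalg.inv(K)@np.array([*px,1]); Rc=E[:3,:3].T; o=-Rc@E[:3,3]; d=Rc@d
    return o+d*(z-o[2])/d[2]
E
python3 - <<'E'
from h import *
S,D=cam_T("scene"),cam_T("side")
def go(s,d,hx,hy,z):
    s=np.array(s)/[2,1.929]+[120,80]; d=np.array(d)*[260/678,230/598]+[210,100]
    P=[backproj(*S,p,z) for p in s]; Q=[backproj(*D,p,z) for p in d]
    print(np.mean(P,0),np.mean(Q,0),[np.linalg.norm(P[i]-P[i-1]) for i in range(4)],[np.linalg.norm(Q[i]-Q[i-1]) for i in range(4)])
    x,r=fit([(*S,s),(*D,d)],hx,hy,z,np.mean(P+Q,0));print(x,r); return x
go([(52,392),(200,292),(293,342),(150,455)],[(303,414),(411,366),(512,484),(399,538)],.07,.093,.08)
go([(303,265),(398,202),(482,238),(392,311)],[(172,258),(277,219),(345,312),(238,357)],.074,.097,.016)
for n,c,z,px in (("mug",0,0,None),):
  pass
for n,K,b in (("jug",S,(361+21,171)),("mug",D,(378,209)),("dish",D,(422,270)),("bottle",D,(235,166))): print(n,backproj(*K,b,0))
E
```

```text
[ 0.5593 -0.1775  0.08  ] [ 0.5512 -0.1828  0.08  ] [np.float64(0.13537553653374318), np.float64(0.18395476247011067), np.float64(0.1380202465883587), np.float64(0.1783924593056773)] [np.float64(0.1785548459462138), np.float64(0.1349820979577485), np.float64(0.1809070549828206), np.float64(0.1320230505907157)]
[ 0.5561 -0.1774  0.0545] [ 1.6543  0.7192  1.2995  1.2676 -0.0222  1.8504  1.4743 -1.5545  0.3845
  2.521  -0.9203  2.9966 -1.8419  2.1317  0.0861  0.2618]
[0.5522 0.1642 0.016 ] [0.5448 0.159  0.016 ] [np.float64(0.14681024705508977), np.float64(0.19003074657182037), np.float64(0.1446378589256787), np.float64(0.1892653538953723)] [np.float64(0.18969338213983505), np.float64(0.15021329134575), np.float64(0.18812621616103395), np.float64(0.14542045066425133)]
[0.5492 0.1641 0.0091] [ 1.7123 -0.243   1.3485  0.7317 -0.1311  0.9169  0.8062  0.0238 -0.3122
  2.4441 -0.2657  1.143  -1.8201  0.3976 -0.095   1.663 ]
jug [0.569  0.4548 0.    ]
mug [0.7528 0.074  0.    ]
dish [ 0.7358 -0.1969  0.    ]
bottle [0.4097 0.4929 0.    ]
```

Run:
```python
from h import *
import pickle
out={}
for n,p in (("lid",[.549,.185,.19]),("box",[.556,-.15,.25])):
    a=0.
    j=[bot.solve_ik(p,q_down(b)) for b in (a,a+np.pi)]; print(j)
    bot.move_pose(p,q_down(a)); K,E=cam_T("wrist"); im=bot.camera("wrist")
    out[n]=(K,E,im); print(bot.read_position(),bot.read_clock(),[(d["bbox"],d["confidence"]) for t in ("box","lid_handle","hinge_xp") for d in bot.search_frame("wrist",t)[:2]])
    cv2.imwrite(f"pics/w_{n}.png",im[:,:,::-1])
pickle.dump(out,open("w.pkl","wb"))
```

```text
[array([ 0.1976,  0.3843, -0.1227,  1.0638,  0.    ,  1.7684]), array([ 0.1976,  0.3843, -0.1227,  1.0638,  0.    , -1.3732])]
[0.5485 0.1861 0.1901] 2.6583 [([208.0, 48.7, 214.8, 246.4], 0.17), ([204.6, 48.1, 216.1, 249.4], 0.94), ([206.2, 46.6, 215.9, 251.6], 0.77)]
[array([-0.3917,  0.3469, -0.0238,  1.2001,  0.    ,  1.1791]), array([-0.3917,  0.3469, -0.0238,  1.2001,  0.    , -1.9625])]
[ 0.5561 -0.1486  0.2497] 4.1417 [([241.4, 100.0, 142.3, 176.7], 0.62)]
```

View pics/w_lid.png

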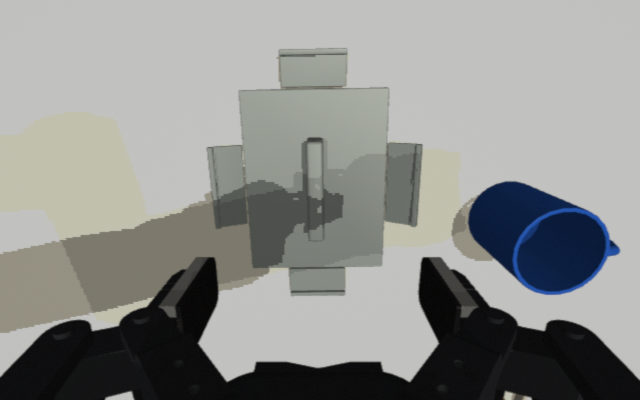

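View pics/w_box.png

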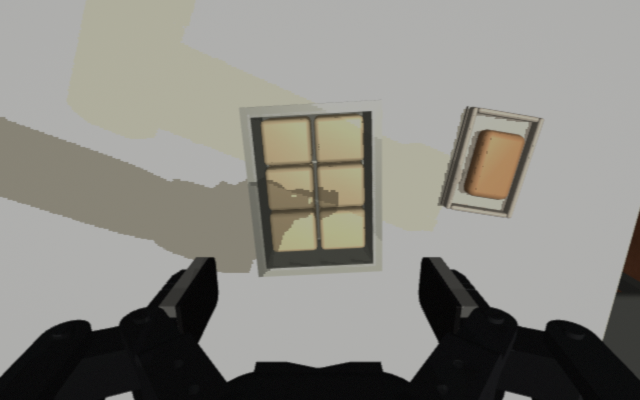

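```bash
cat >> h.py <<'E'
def refine(views,hx,hy,z,p,w=4,iters=4):
    """views: (K,E,img); pulls the outline of a level rectangle to the nearest strong edges."""
    gr=[]
    for K,E,im in views:
        g=cv2.GaussianBlur(cv2.cvtColor(im,cv2.COLOR_RGB2GRAY).astype(np.float32),(0,0),1)
        gr.append((K,E,g))
    t=np.linspace(.04,.96,45)[:,None]
    def pts(p):
        c=corners(hx,hy,p,z); return np.concatenate([c[i]*(1-t)+c[(i+1)%4]*t for i in range(4)])
    for k in range(iters):
        ms=[]
        for K,E,g in gr:
            q=proj(K,E,pts(p)).reshape(4,-1,2); d=q[:,-1]-q[:,0]; n=np.c_[-d[:,1],d[:,0]]/np.linalg.norm(d,axis=1)[:,None]
            n=np.repeat(n,45,0); q=q.reshape(-1,2); s=np.arange(-w,w+.01,.25)
            xy=(q[:,None]+s[None,:,None]*n[:,None]).astype(np.float32)
            prof=cv2.remap(g,xy[...,0],xy[...,1],cv2.INTER_LINEAR)
            G=np.abs(np.gradient(prof,axis=1)); i=G.argmax(1)
            ms.append((K,E,n,q+s[i,None]*n,(G.max(1)>1)&(i>0)&(i<len(s)-1)))
        def res(p):
            return np.concatenate([(((proj(K,E,pts(p))-m)*n).sum(1))*ok for K,E,n,m,ok in ms])
        p=least_squares(res,p,loss="soft_l1",f_scale=.3).x; w=max(2,w-.7)
    r=res(p).reshape(-1,45); o=np.concatenate([m[4] for m in ms]).reshape(-1,45)
    return p,[(round(float(np.median(a[b])),2),round(float(np.percentile(np.abs(a[b]),80)),2),int(b.sum())) for a,b in zip(r,o) if b.any()]
E
python3 - <<'E'
from h import *
import pickle
W=pickle.load(open("w.pkl","rb"))
K,E,im=W["lid"]; x,r=fit([(K,E,[(239,91),(388,88),(382,266),(251,268)])],.074,.097,.016,[.549,.164]); print("lid",x,r)
print(refine([W["lid"]],.074,.097,.016,x))
K,E,im=W["box"]; x,r=fit([(K,E,[(240,108),(381,100),(382,271),(258,276)])],.07,.093,.08,[.556,-.177]); print("box",x,r)
print("rim",refine([W["box"]],.07,.093,.08,x)); print("mouth",refine([W["box"]],.06,.083,.08,x))
E
```

```text
lid [0.5446 0.169  0.0167] [ 1.2181  0.6349 -0.9311  0.1191  0.4679 -0.6522 -0.8007 -0.4697]
(array([0.5445, 0.1696, 0.0175]), [(-0.0, 1.21, 39), (-0.0, 1.09, 45), (0.04, 0.81, 44), (0.02, 1.29, 40)])
box [ 0.5524 -0.1754  0.0524] [ 0.911   0.3541 -0.9237  0.0265  0.3132  0.0394 -0.2932 -0.657 ]
rim (array([ 0.5521, -0.175 ,  0.054 ]), [(0.08, 0.52, 45), (0.28, 0.75, 23), (0.16, 0.2, 36), (0.25, 0.32, 45)])
mouth (array([ 0.5521, -0.1751,  0.0546]), [(0.01, 0.27, 45), (0.01, 0.25, 45), (-0.02, 0.31, 45), (-0.0, 0.25, 45)])
```

Run:
```python
from h import *
import pickle
p=np.array([.5455,.1685]); q=q_down(.0175)
bot.set_gripper(.7,60)
bot.move_pose([*p,.13],q); bot.wait(.2)
print(bot.read_position(),bot.read_ft_force())
print(bot.move_linear([*p,.029],.1,until_force=6),bot.read_position())
bot.set_gripper(0,60); print(bot.read_gripper_width()*85)
bot.move_linear([*p,.09],.12); bot.wait(.2); print(bot.read_ft_force(),bot.read_position())
# above box
t=np.array([.5521,-.175]); qb=q_down(.0543)
bot.move_linear([*p,.17],.2)
bot.move_pose([*t,.17],qb); bot.wait(.4)
print(bot.read_gripper_width()*85,bot.read_position(),bot.read_tool_rot(),qb,bot.read_clock())
K,E=cam_T("wrist");im=bot.camera("wrist"); pickle.dump((K,E,im),open("w2.pkl","wb")); cv2.imwrite("pics/w2.png",im[:,:,::-1])
for c in("scene","side"): cv2.imwrite(f"pics/{c}2.png",bot.camera(c)[:,:,::-1])
```

```text
[0.5463 0.1674 0.1305] [ 0.3662 -0.0852 -0.2482]
False [0.5461 0.1686 0.0296]
-0.26346676232903454
[0.5939 0.9888 0.2323] [0.5447 0.1683 0.089 ]
-0.07824442870991892 [ 0.5523 -0.1745  0.1701] [-0.7068  0.7069  0.0195 -0.0194] [-0.7068  0.7068  0.0192 -0.0192] 11.0083
```

View pics/w2.png

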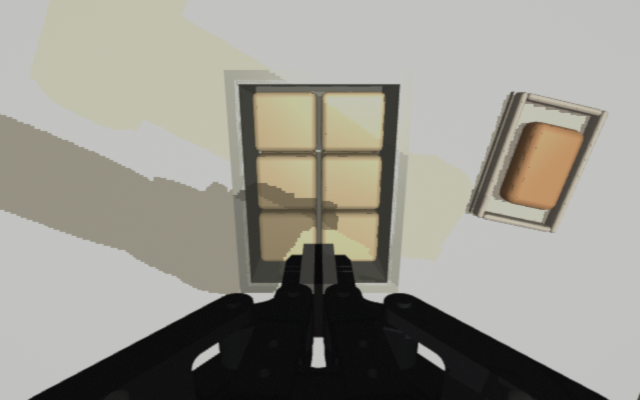

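Run:
```python
import cv2,numpy as np
a=cv2.imread('pics/scene2.png')[90:290,200:440];b=cv2.imread('pics/side2.png')[130:330,210:450]
cv2.imwrite('pics/c.png',cv2.resize(np.hstack([a,b]),(800,333),interpolation=2))
```

```text
(no output)
```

View pics/c.png

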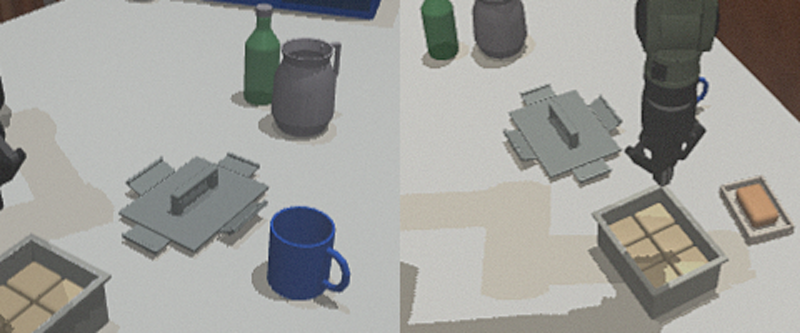

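Run:
```python
from h import *
import pickle
W=pickle.load(open("w.pkl","rb"));W2=pickle.load(open("w2.pkl","rb"))
S=(*cam_T("scene"),cv2.imread("pics/scene0.png")[:,:,::-1].copy());D=(*cam_T("side"),cv2.imread("pics/side0.png")[:,:,::-1].copy())
S2=(S[0],S[1],cv2.imread("pics/scene2.png")[:,:,::-1].copy());D2=(D[0],D[1],cv2.imread("pics/side2.png")[:,:,::-1].copy())
def c(views,hx,hy,z,x0):
    for dz in (0,-.01,-.02,-.03,-.04):
        p,r=refine(views,hx,hy,z+dz,x0); print(dz,p,round(float(np.mean([abs(a[0]) for a in r])),3),round(float(np.mean([a[1] for a in r])),2),end=" | ")
        q=[refine([v],hx,hy,z+dz,x0)[0] for v in views]; print(*q)
print("lid");c([S,D,W["lid"]],.074,.097,.016,[.546,.167,.0175])
print("mouth");c([S,D,W["box"],W2],.06,.083,.08,[.554,-.1755,.0543])
```

```text
lid
0 [0.5446 0.1693 0.0171] 0.277 0.89 | [0.5454 0.1686 0.0206] [0.5441 0.1637 0.0114] [0.5444 0.1695 0.0173]
-0.01 [0.5464 0.1693 0.0055] 0.848 1.36 | [0.5375 0.1728 0.027 ] [0.5493 0.1692 0.0105] [ 0.5457  0.1692 -0.0037]
-0.02 [0.5488 0.1703 0.0147] 0.605 1.33 | [ 0.5491  0.1779 -0.1191] [0.5537 0.1756 0.0097] [0.5485 0.17   0.0151]
-0.03 [0.5505 0.1704 0.0098] 0.872 1.39 | [0.5483 0.1585 0.0001] [0.5577 0.1809 0.015 ] [0.5505 0.1701 0.0113]
-0.04 [0.5527 0.1696 0.0092] 0.784 1.31 | [ 0.5577  0.1658 -0.0206] [ 0.558   0.1493 -0.0597] [0.5524 0.1705 0.014 ]
mouth
0 [ 0.5521 -0.1752  0.0551] 0.408 0.77 | [ 0.554  -0.1768  0.0548] [ 0.5516 -0.1783  0.0526] [ 0.5521 -0.1751  0.0554] [ 0.552  -0.1751  0.0548]
-0.01 [ 0.5541 -0.1746  0.0542] 0.993 1.29 | [ 0.5558 -0.1706  0.0568] [ 0.5563 -0.1713  0.0524] [ 0.5534 -0.1756  0.055 ] [ 0.5541 -0.1745  0.0548]
-0.02 [ 0.5564 -0.1759  0.0563] 1.195 1.36 | [ 0.5483 -0.1787  0.0559] [ 0.5497 -0.1773  0.0537] [ 0.555  -0.1759  0.0556] [ 0.5565 -0.1741  0.0539]
-0.03 [ 0.5569 -0.1737  0.0549] 0.752 1.02 | [ 0.5588 -0.1741  0.0546] [ 0.5529 -0.1718  0.0588] [ 0.5568 -0.1763  0.0542] [ 0.5583 -0.1736  0.0525]
-0.04 [ 0.5552 -0.1735  0.0532] 0.965 1.16 | [ 0.549  -0.1707  0.056 ] [ 0.5557 -0.1662  0.0634] [ 0.5574 -0.1766  0.0573] [ 0.5551 -0.1735  0.0541]
```

Run:
```python
from h import *
p=np.array([.545,.169]); q=q_down(.0175)
bot.set_gripper(.6,40); print(bot.read_gripper_width())
bot.move_pose([*p,.15],q); bot.wait(.2)
K,E=cam_T("wrist");im=bot.camera("wrist");print(refine([(K,E,im)],.074,.097,.016,[*p,.0175]))
print(bot.move_linear([*p,.027],.15,until_force=6),bot.read_position(),bot.read_gripper_width())
a=bot.camera("wrist"); s=bot.camera("side")
bot.set_gripper(.12,40); print(bot.read_gripper_width(),bot.read_ft_force(),bot.read_clock())
b=bot.camera("wrist"); s2=bot.camera("side")
cv2.imwrite("pics/d.png",np.vstack([np.hstack([cv2.resize(x,(400,250)) for x in (a,b)]),np.hstack([cv2.resize(x[130:255,210:410],(400,250),interpolation=2) for x in (s,s2)])])[:,:,::-1])
```

```text
0.5969679884032099
(array([0.5444, 0.1695, 0.0185]), [(0.0, 1.4, 38), (0.34, 1.17, 45), (-0.22, 0.99, 41), (0.63, 1.62, 31)])
False [0.5458 0.1691 0.0278] 0.6026053003861892
0.11636845491723423 [-0.1618 -0.3142  0.6588] 14.7833
```

View pics/d.png

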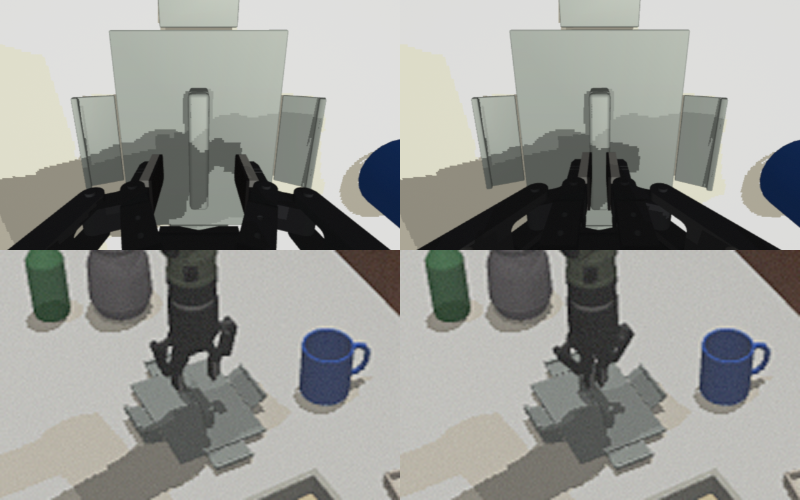

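Run:
```python
from h import *
for o in (.1,.08,.05):
    bot.set_gripper(o,40); print(o,bot.read_gripper_width(),bot.read_ft_force(),bot.read_position())
a=bot.camera("wrist")
cv2.imwrite("pics/e.png",cv2.resize(a[120:400,170:470],(600,560),interpolation=2)[:,:,::-1])
```

```text
0.1 0.09556897787043517 [0.256  0.0473 0.5059] [0.545 0.169 0.027]
0.08 0.07980818755357297 [-1.1155  0.2324 -0.2666] [0.545 0.169 0.027]
0.05 0.05079322534985299 [-0.3434  0.0006 -0.6911] [0.545 0.169 0.027]
```

View pics/e.png

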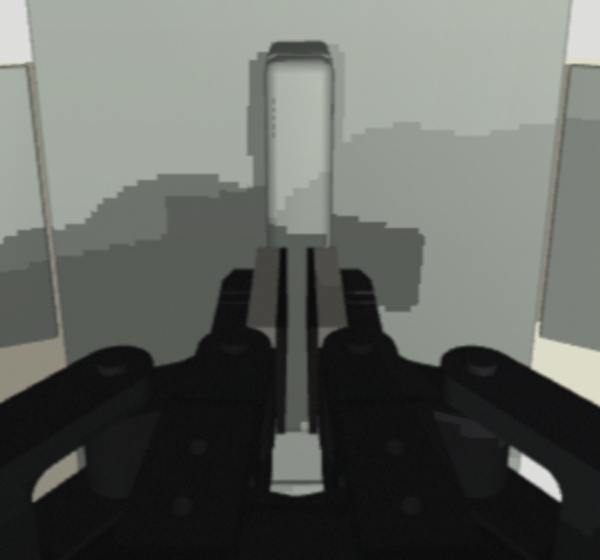

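Run:
```python
from h import *
print(bot.read_ft_force())
print(bot.move_linear([.545,.169,-.02],.03,until_force=3),bot.read_position(),bot.read_ft_force(),bot.read_clock())
```

```text
[-0.0542  0.0528  0.993 ]
True [0.5451 0.169  0.0168] [-1.7165 -0.1987  7.8176] 16.2167
```

Run:
```python
from h import *
for c in("side","scene"):
    K,E=cam_T(c); print(c,proj(K,E,[[.5523,-.1745,.1701],[.5523,-.1745,.2001]]))
K,E=cam_T("wrist"); T=bot.read_position()
print(T,proj(K,E,[T,T+[0,0,.03],[.545,.219,.052],[.545,.119,.052]]),bot.read_gripper_width())
ims=[bot.camera(c) for c in("side","scene","wrist")]
a=ims[0][150:270,250:410];b=ims[1][140:260,240:400]
s2=cv2.imread("pics/side2.png")[190:270,320:420,::-1]
top=np.hstack([cv2.resize(x,(400,300),interpolation=2) for x in (a,b)])
bot_=np.hstack([cv2.resize(s2,(375,300),interpolation=2),cv2.resize(ims[2][130:400,126:510],(425,300),interpolation=2)])
cv2.imwrite("pics/f.png",np.vstack([top,bot_])[:,:,::-1])
```

```text
side [[366.0249 247.5381]
 [366.6998 239.6484]]
scene [[198.649  231.5896]
 [195.3696 218.7119]]
[0.5451 0.169  0.0168] [[319.5029 233.3128]
 [319.7828 257.4922]
 [321.7976 154.9711]
 [317.8009 352.4051]] 0.04794907402633768
```

View pics/f.png

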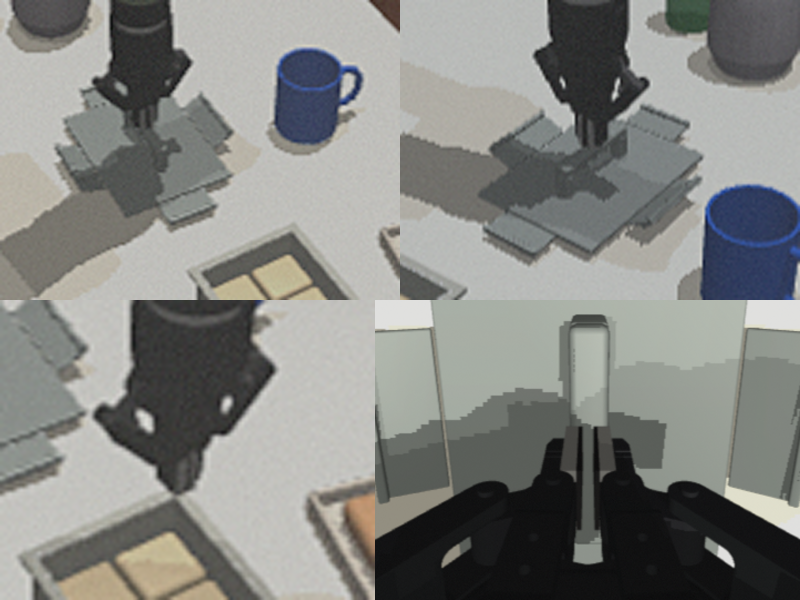

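Run:
```python
from h import *
import pickle
print(bot.grip_depth,bot.read_ft_force())
p=np.array([.545,.169])
bot.move_linear([*p,.03],.1); bot.set_gripper(.55,50)
print(bot.move_linear([*p,-.007],.08,until_force=5),bot.read_position())
bot.set_gripper(0,50); print("w",bot.read_gripper_width()*85,bot.read_ft_force())
bot.move_linear([*p,.06],.12); bot.wait(.3); print(bot.read_ft_force(),bot.read_gripper_width()*85,bot.read_clock(),bot.read_position())
K,E=cam_T("wrist");im=bot.camera("wrist"); pickle.dump((K,E,im),open("w3.pkl","wb")); cv2.imwrite("pics/w3.png",im[:,:,::-1])
```

```text
0.0187 [-0.7133 -1.4134  5.0004]
False [ 0.5449  0.169  -0.0072]
w 14.902122392760399 [-0.7517  0.4771  3.8773]
[ 0.0367  1.0803 -3.8964] 14.53179102295426 19.1333 [0.5445 0.1689 0.0593]
```

Run:
```python
from h import *
import pickle
W=pickle.load(open("w3.pkl","rb"))
for z in (.0785,.0825,.0865): print(z,refine([W],.074,.097,z,[.5445,.169,.0175],w=6))
print(proj(W[0],W[1],corners(.074,.097,[.5445,.169,.0175],.0825)))
```

```text
0.0785 (array([0.5456, 0.1693, 0.0257]), [(3.27, 3.71, 6), (0.39, 2.48, 45), (0.11, 1.19, 35), (0.71, 1.17, 45)])
0.0825 (array([0.5434, 0.1724, 0.0143]), [(0.53, 2.91, 35), (-1.7, 4.33, 20), (0.58, 1.82, 35), (-0.62, 0.99, 45)])
0.0865 (array([0.5447, 0.1686, 0.0164]), [(-0.63, 1.81, 25), (0.05, 1.94, 37), (-1.81, 3.64, 3)])
[[191.1797 404.8095]
 [141.3224  37.2157]
 [498.7476  36.8556]
 [448.0505 405.1808]]
```

View pics/w3.png

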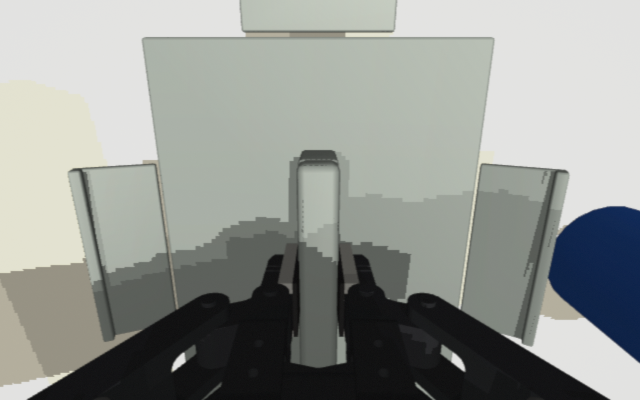

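Run:
```python
from h import *
p=np.array([.5447,.169]); t=np.array([.5526,-.1750])
bot.move_linear([*p,.13],.2)
bot.move_pose([*t,.13],q_down(.0545)); bot.wait(.2)
bot.move_linear([*t,.085],.12); bot.wait(.3); print(bot.read_position(),bot.read_ft_force(),Rq(bot.read_tool_rot()).as_matrix()[:,0],bot.read_gripper_width()*85)
print(bot.move_linear([*t,.062],.03,until_force=6),bot.read_position(),bot.read_ft_force(),bot.read_moment(),bot.read_clock())
ims=[bot.camera(c) for c in("side","scene")]
cv2.imwrite("pics/g.png",np.hstack([cv2.resize(x,(400,300),interpolation=2) for x in (ims[0][210:330,290:450],ims[1][210:345,120:300])])[:,:,::-1])
```

```text
[ 0.5532 -0.1753  0.0858] [ 0.2537  0.044  -3.2152] [0.9985 0.0544 0.0012] 15.14759044346917
True [ 0.5522 -0.1748  0.0637] [0.1399 0.1339 4.8728] [-0.0389 -0.0731 -0.004 ] 22.675
```

View pics/g.png

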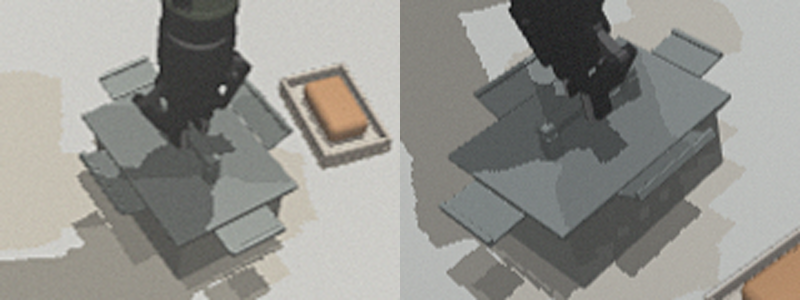

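```bash
cat >> h.py <<'E'
C=np.array([.552,-.175]); YAW=.0545; TIP=.035
RM=np.array([[np.cos(YAW),-np.sin(YAW)],[np.sin(YAW),np.cos(YAW)]])
DIR={"xp":([1,0],.076,-np.pi/2),"xn":([-1,0],.076,-np.pi/2),"yp":([0,1],.099,0),"yn":([0,-1],.099,0)}
def fold(n,force=6,end=.013):
    d,h,a=DIR[n]; d=RM@np.array(d,float); q=q_down(a+YAW)
    P=lambda out,z: [*(C+d*(h+out)),z-TIP]
    bot.move_pose(P(.030,.145),q); bot.wait(.1); f=[]
    r1=bot.move_linear(P(.030,.046),.12,until_force=15); f.append(bot.read_ft_force())
    if r1: print("stage 1 stopped",bot.read_position())
    r2=bot.move_linear(P(end,.046),.04,until_force=force); f.append(bot.read_ft_force())
    print(n,r1,r2,"out",round(float((bot.read_position()[:2]-C)@d-h),4),np.array(f),bot.read_clock())
    bot.move_linear(P(.032,.046),.15); bot.move_linear(P(.034,.145),.2)
E
python3 - <<'E'
from h import *
bot.set_gripper(.35); bot.move_linear([.5522,-.1748,.118],.15); bot.set_gripper(0,40)
fold("xp")
for c in ("side","scene"): cv2.imwrite(f"pics/{c}h.png",bot.camera(c)[:,:,::-1])
a=cv2.imread("pics/sideh.png")[210:330,290:450];b=cv2.imread("pics/sceneh.png")[210:345,120:300]
cv2.imwrite("pics/hh.png",np.hstack([cv2.resize(x,(400,300),interpolation=2) for x in (a,b)]))
E
```

```text
xp False True out 0.0151 [[ 0.6615 -0.3828  0.41  ]
 [ 0.7338 -0.109   1.2951]] 26.9333
```

View pics/hh.png

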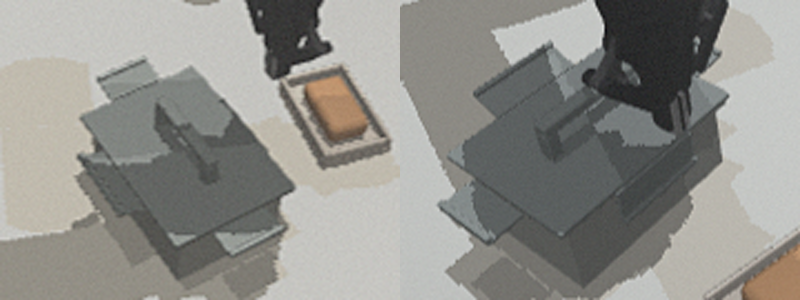

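Run:
```python
from h import *
for n in ("yp","xn","yn"): fold(n,10,.010)
bot.move_linear([.5,-.33,.16],.3)
for c in ("side","scene"): cv2.imwrite(f"pics/{c}i.png",bot.camera(c)[:,:,::-1])
a=cv2.imread("pics/sidei.png")[210:330,290:450];b=cv2.imread("pics/scenei.png")[210:345,120:300]
cv2.imwrite("pics/ii.png",np.hstack([cv2.resize(x,(400,300),interpolation=2) for x in (a,b)]));print(bot.read_clock())
```

```text
yp False True out 0.0134 [[0.5914 0.4782 0.5664]
 [0.4428 0.7054 0.2745]] 30.7917
xn False True out 0.0146 [[-0.2282 -0.6513  0.1535]
 [ 0.1025 -0.1686 -0.8451]] 34.3833
stage 1 stopped [ 0.5586 -0.2983  0.0214]
yn True True out 0.0177 [[-1.5171  5.2083  8.258 ]
 [-1.4667  2.6416  7.1459]] 37.9
39.3083
```

View pics/ii.png

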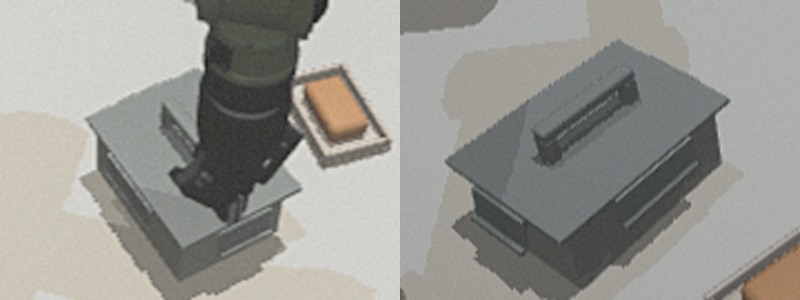

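Run:
```python
import h
from h import *
bot.move_pose([.552,-.175,.23],q_down(YAW)); bot.wait(.3)
K,E=cam_T("wrist"); im=bot.camera("wrist"); p,r=refine([(K,E,im)],.074,.097,.086,[.552,-.175,YAW]); print(p,r)
sc=cv2.imread("pics/scenei.png")[:,:,::-1].copy(); print(refine([(*cam_T("scene"),sc)],.074,.097,.086,[.552,-.175,YAW]))
if np.linalg.norm(p[:2]-C)<.01: h.C=p[:2]
fold("yn",10,.010)
bot.move_pose([.552,-.175,.25],q_down(YAW)); bot.wait(.2)
W=bot.camera("wrist"); cv2.imwrite("pics/wj.png",W[:,:,::-1])
for c in ("side","scene"): cv2.imwrite(f"pics/{c}j.png",bot.camera(c)[:,:,::-1])
a=cv2.imread("pics/sidej.png")[230:330,310:430];b=cv2.imread("pics/scenej.png")[225:345,130:290];w=W[40:310,190:450,::-1]
cv2.imwrite("pics/jj.png",np.hstack([cv2.resize(a,(360,300),interpolation=2),cv2.resize(b,(400,300),interpolation=2)]))
cv2.imwrite("pics/ww.png",cv2.resize(w,(577,600),interpolation=2));print(bot.read_clock())
```

```text
[ 0.554  -0.1788  0.054 ] [(0.25, 1.0, 32), (0.02, 1.03, 45), (0.26, 1.51, 31), (-0.02, 0.23, 23)]
(array([ 0.5555, -0.1796,  0.0608]), [(-0.13, 0.41, 45), (-0.01, 0.53, 45), (-0.1, 0.57, 43), (0.11, 1.26, 45)])
yn False False out 0.0122 [[ 0.0037  0.2205  0.2426]
 [ 0.2971 -6.1636 -2.6219]] 42.875
44.9667
```

View pics/jj.png

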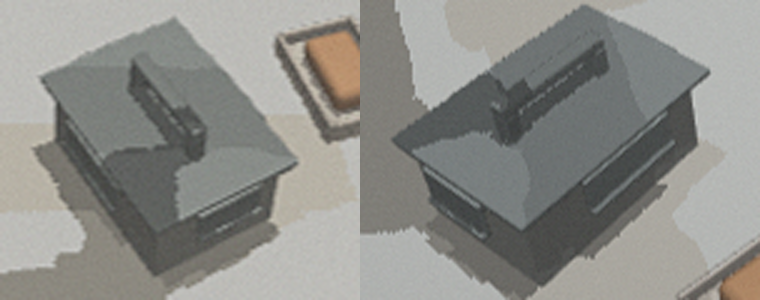

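View pics/ww.png

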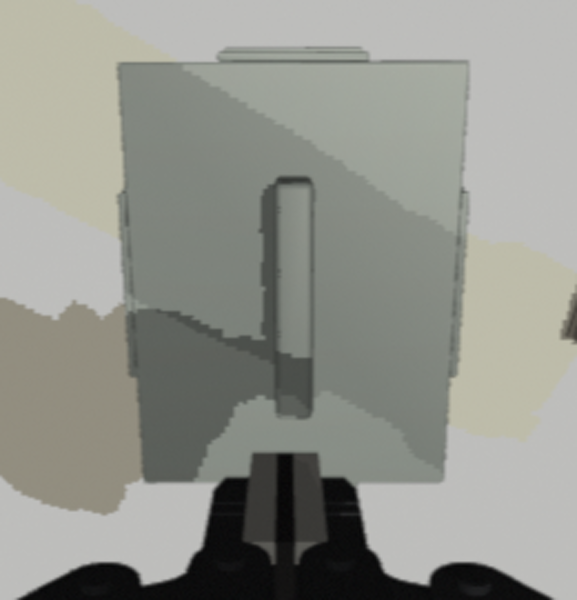

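```bash
cat > chk.py <<'E'
from h import *
import sys
def overlay(im,K,E,p,name,crop):
    R2=np.array([[np.cos(p[2]),-np.sin(p[2])],[np.sin(p[2]),np.cos(p[2])]])
    x0,y0,x1,y1=crop; s=min(800/(x1-x0),600/(y1-y0)); v=cv2.resize(im[y0:y1,x0:x1,::-1],None,fx=s,fy=s,interpolation=2)
    for th,col in ((0,(0,255,0)),(.25,(0,0,255))):
        for n,(d,h,a) in DIR.items():
            d=np.array(d,float); t=np.array([-d[1],d[0]]); w=.043 if n[0]=="x" else .032
            o=h+.034*np.sin(th)+.006*np.cos(th); z=.083-.034*np.cos(th)+.006*np.sin(th)
            P=[[*(p[:2]+R2@(d*o+t*e)),z] for e in (-w,w)]; q=(proj(K,E,P)-[x0,y0]+.5)*s
            cv2.line(v,*[tuple(int(c) for c in u) for u in q],col,1)
    cv2.imwrite(name,v)
E
python3 - <<'E'
from chk import *
im=cv2.imread("pics/wj.png")[:,:,::-1].copy(); K,E=cam_T("wrist"); p,r=refine([(K,E,im)],.074,.097,.086,[.554,-.1788,.054]); print(p,r)
sc=cv2.imread("pics/scenej.png")[:,:,::-1].copy(); S=cam_T("scene"); ps,_=refine([(*S,sc)],.074,.097,.086,[.555,-.1796,.06]);print(ps)
overlay(im,K,E,p,"pics/k1.png",(210,40,440,270)); overlay(sc,*S,ps,"pics/k2.png",(130,225,290,345))
a=cv2.imread("pics/k1.png");b=cv2.imread("pics/k2.png");cv2.imwrite("pics/k.png",np.hstack([cv2.resize(a,(400,400)),cv2.resize(b,(400,300))[:,:].copy() if 0 else cv2.copyMakeBorder(cv2.resize(b,(400,300)),0,100,0,0,0)]))
E
```

```text
[ 0.5542 -0.1733  0.0547] [(0.3, 1.51, 33), (0.04, 1.04, 45), (0.52, 1.08, 27), (-0.34, 1.28, 30)]
[ 0.5553 -0.174   0.0608]
```

View pics/k.png

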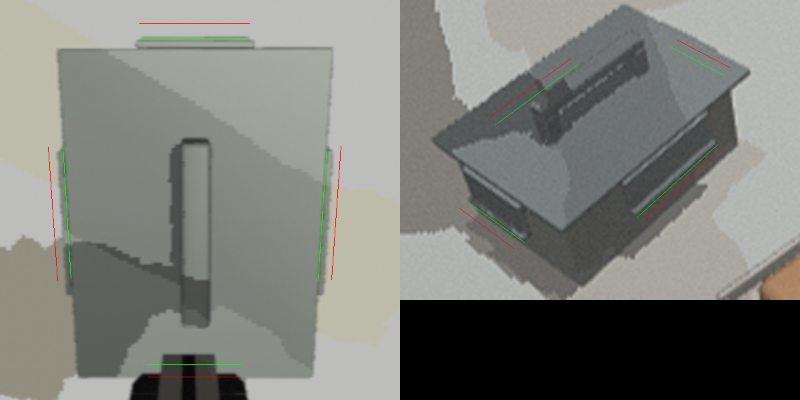

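Run:
```python
from h import *
print(bot.read_clock(),bot.read_position()); bot.close_job()
```

```text
44.9667 [ 0.5516 -0.1756  0.249 ]
the job is handed in; nothing more can be done
```

I set the lid squarely on the box and folded down all four clip flaps. I handed the job in at 45.0 s with the arm clear above the box.

**Last checks**
- **Lid:** in the scene, side and wrist views it sits flat. The descent met contact at the seating height, TCP 63.7 mm against an expected 62.8 mm.
- **Flaps:** all four were pushed until the box itself began to slide, so they should be at their stops. Their lips show about where a fully folded flap's should: xp and yn in the scene view, xp, xn and yp in the wrist view. The pictures resolve this to only about 0.05 rad.
- **Box and bystanders:** the box stands on the ledge. The pushes shifted it about 2 mm in x and net about 2 mm in y, roughly 4 to 5 mm each way during the pushes. I never went near the jug, mug, dish and bottle, but I did not measure them again at the end.

**What failed or disagreed**
- **Fingertip position:** the first grasp closed on air. The real fingertips stand about 35 mm behind the reported TCP, as a probe on the handle bar and the side and wrist pictures showed. I corrected for that from then on.
- **Flap yn:** the first downward stroke stopped at its 15 N limit. I repeated that fold after measuring the box again, and the second pass ran clean.
- **Camera agreement:** the last scene and wrist fits differed by about 1 mm in position and 0.006 rad in yaw, within the stated calibration error.
- **Picture budget:** I viewed 13 pictures, three over the budget.

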